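# Fetch the tape roll out of the deep pot and lock it in the caddy

### The arm

A 6-joint arm with a two-finger parallel gripper is mounted at the origin on the work surface. World frame = base frame: x ahead of the robot, y to its left, z up, the work surface at z = 0. Lengths are in m, angles in rad, forces in N, time in s.
With the tool pointing down it reaches from about 0.325 to 0.775 m from the base axis. Payload 9.3 kg.
Tool frame: the origin (TCP) lies midway between the tips of the shut fingers; the grasp point (between the pads) lies 19 mm behind it; y points along the fingers, x is the direction in which the jaws open and shut, and the axes are right-handed (so a half turn about y gives the same grasp; the last joint's range is limited). The gripper opens to 85 mm and grips with 20 to 120 N. Pads are 22 mm wide; open, the fingers measure 114 mm over their backs; the gripper's body (76 mm by 85 mm) begins 54 mm behind the grasp point. The pads swing forward as they close: fully open they stand 13 mm farther back than shut.
Start: joints at [1.136, 0.259, 0.021, 1.334, 0, 1.418], TCP at [0.153, 0.528, 0.231] pointing down, gripper open.
Joint ranges: [-3.04, 3.04], [-0.91, 1.82], [-1.04, 1.36], [-1.92, 1.95], [-1.52, 1.45], [-3.14, 3.14]. Speed limits (rad/s): [2.22, 2.22, 2.79, 3.14, 3.14, 3.14].

### API

Orientations are given as a unit quaternion [w, x, y, z].
In Python, from cell import manip, optics, sign_off, spotter gives the robot as it stands.
- The arm moves only by the shell command python3 -m jog 'ROWS' [FORCE]. ROWS is JSON, a list of rows, each a list of 3 entries, a list of its own where there are three numbers: the closure in counts, from 0 (fully open) to 255 (shut), then the shift along the tool's x, y, z in mm, then the turn about the tool's y in rad. A call has 1 to 12 rows; each row is the pose to reach, as a shift and turn from the pose measured when the call began, along the tool's axes at that moment; what a row does not reach only later rows make up. A row lasts 1/10 s, in which the tool goes at most 50 mm and 8.59 degrees, less where a joint would pass 70% of its speed; a pose out of reach is approached as far as the arm can. A call with a gripper value outside its range is refused whole. The fingers move at their own pace and stop on an object; FORCE is the grip in N (left out, the last holds). Time passes only in rows, so rows that repeat a pose let the fingers close. It gives the time, the measured TCP pose, the force and the opening at its end, in the units of the state.
- manip.get_state(): the state, without advancing time (a new reading comes with each control period).
- optics.snapshot(name): name is "side" or "top" or "wrist"; returns a dict with "frame" (384x512x3 uint8, red, green, blue), "z_map" (384x512 float32, m along the optical axis (not along the pixel's ray), 0 where there is no reading), "intrinsics" (3x3 intrinsics, pixels), "xyz" and "attitude" of the camera in the world; the wrist camera has in their place "mount" (4x4, takes a point from camera to tool coordinates, whose origin is the TCP and whose axes are the tool frame's). Camera axes: x right, y up, looking along -z (the intrinsics and any distortion apply to the point x, -y, -z); pixel columns grow to the right and rows downward; lengths in m; the calibration is good to about 2 mm. A picture is of the moment at which its call begins: read the wrist's pose just before it.
- sign_off(): hands the job in, once; it reports no verdict.
Trained networks look in a picture, given as the dict that the camera call returned (one of the last four; its "shot" number tells which), for a name from the list of things; names that differ only in an ending like _2 or _b are one class to them, and where a whole thing is asked for, a point or a joint stands for the part that bears it (a point fixed in the world has none). Each returns a list of dicts, best first, with "p" (0 to 1); they miss things now and then, are a little off and sometimes report something else, mostly with a low value. They report only what shows in the picture. A call takes as long as a camera call. They do not tell look-alikes from the thing itself.
- spotter.recognise(picture, query): "centre" ([x, y, z] in m, in the coordinates of the camera as it stood for that picture, good to about 4 mm: the middle of the surface that is visible of it).
- spotter.cut_out(picture, query): "region" (384x512 bool, what is visible of it).
- spotter.pinpoint(picture, query): "centre" ([x, y, z] in m, in the coordinates of the camera as it stood for that picture, good to about 4 mm: a listed point, or the origin of a listed thing).
The state is a dict: "time_s": time; "qpos": joint angles; "qd": joint speeds; "tau": joint torques, N m; "ee_pos": TCP position; "eef_rot": TCP orientation; "ft_force": force on the tool from outside, world axes, zero at the start; "torque": the same for the moment, N m; "opening": finger opening in m.
Only numpy, scipy, OpenCV 4.12 (cv2) and the standard library are available. Lean on these libraries where they do the work, as an engineer would, in place of code of your own. Each camera call takes 0.05 s, during which the arm holds its last target.

### The job

Pack the roll of brown tape for carrying: reach down into the deep wooden pot with the fingers together, spread them well down inside the core of the roll that lies at its bottom, and lift the roll out. Lay it flat in the empty bay of the grey caddy, letting go only once it rests on the bay's floor, then turn the metal turnbutton fully across the roll to lock it in. Leave the other things on the desk where they are.

Things in the scene. Friction and masses are not known exactly. Their poses are not given: they have to be found in the camera images.
- roll_center (a point): Roll of brown kraft paper tape lying flat, a ring 92 mm across and 40 mm tall with an open core 50 mm wide, about 0.18 kg. This point is on its axis half-way up (20 mm above its underside); z runs along the axis. The gap of about 7 mm round it in the pot is too narrow for a finger: it is held from inside its core by spread fingers and friction, their tips at least half-way down the core.
- roll: The same roll; this origin is the centre of its underside.
- pot_floor (a point): Centre of the inner floor of the deep round wooden pot, on which the roll lies at the start. The pot is 118 mm across outside, 106 mm inside and 78 mm deep inside; its rim is 86 mm and this floor 8 mm above the desk; straight walls. It is heavy and stays put. Lifting the roll 85 mm straight up clears the rim.
- caddy: Grey plastic carrying caddy, fixed on the desk, 120 mm (x) by 236 mm (y), floor 6 mm thick, outer walls 43 mm tall, wire handles at its two ends reaching 21 mm out. Origin at desk level under the turnbutton's pivot. A bridge along x, 36 mm wide (y = -18 to 18 mm) and 48 mm tall, parts the empty bay (108 by 108 mm inside, centre y = -72 mm) from a smaller one (80 mm wide, centre y = +58 mm).
- bay (a point): Centre of the floor of the caddy's empty larger bay, 6 mm above the desk; axes x, y, z are the caddy's own. The bay is 108 by 108 mm inside with straight walls.
- pivot (a point): Pivot of the turnbutton on the middle of the bridge's top, 55 mm above the desk (half-way up the bar's thickness); axes as the caddy's. The turnbutton is a flat aluminium bar 78 mm long, 18 mm wide and 10 mm thick, its underside 2 mm above the bridge; its ends are 60 and 18 mm from the pivot. An upright thumb wing, 8 mm thick, stands 18 mm above it along the long end, 12 to 56 mm from the pivot.
- turnbutton (a joint): Angle (rad) of the turnbutton. At 0 its long end points along the caddy's -x, on the bridge; growing values swing it anticlockwise seen from above; at 1.57, its stop, it points along -y across the larger bay, 4 mm above a roll lying there. Negative values (to -1.0) lie over the other bay. Light friction (1 N at its end); stays where left; its wing can be pushed with shut fingers.
- paperweight: Glass paperweight, a dome 76 mm across and 44 mm tall on the desk, origin at the centre of its underside; not to be moved.
- stamp: Blue hand stamp, foot 40 by 62 mm, 76 mm tall with its grip, origin at the centre of its underside; not to be moved.
- tray: Shallow aluminium pencil tray, 80 by 230 by 18 mm, near the back of the desk, origin at the centre of its underside; not to be moved.
- pencil_a: Red coloured pencil, 158 mm long, in the tray; not to be moved.
- pencil_b: Green coloured pencil, 158 mm long, in the tray; not to be moved.
- tape_roll: Roll of clear tape, 72 mm across and 24 mm tall, lying in the caddy's smaller bay, origin at the centre of its underside; not to be moved.
Mind the look-alikes: they are no part of the job. Leave any orange look-alike of the roll alone.

How it is judged:
On the way, in this order (a step that is already met when the one before it is completed fails the run):
1. the roll is lifted out of the pot, above its rim, with the fingers in its core (height (world z) of roll_center above 0.106 m and z of the grasp point in the frame of roll_center below 0.028 m and horizontal distance between the grasp point and roll_center below 0.018 m), for 0.1 s.
2. the roll is set down on the floor of the empty bay while the fingers are still in its core (x of roll_center in the frame of bay between -0.012 and 0.012 m and y of roll_center in the frame of bay between -0.012 and 0.012 m and z of roll_center in the frame of bay between 0.016 and 0.024 m and z of the grasp point in the frame of roll_center below 0.032 m and horizontal distance between the grasp point and roll_center below 0.018 m), for 0.1 s.
At the end, for the whole second after the job is handed in: The roll lies flat (within 0.08 rad) and still on the floor of the caddy's larger bay (centre within 12 mm of the bay's), and the turnbutton is turned fully across it (joint over 1.35 rad) (x of roll_center in the frame of bay between -0.012 and 0.012 m and y of roll_center in the frame of bay between -0.012 and 0.012 m and z of roll_center in the frame of bay between 0.016 and 0.024 m and angle between roll_center's own z axis and vertical below 0.08 rad and linear speed of roll below 0.01 m/s and value of joint turnbutton above 1.35 rad and velocity of joint turnbutton below 0.05 rad/s); the robot touches nothing.
It fails at once if another thing on the desk is moved by more than 20 mm (distance of any of paperweight, stamp, tray, pencil_a, pencil_b, tape_roll from where it was at the start of the episode above 0.02 m).
It also fails if it takes over 54 s, if anything falls off the work surface, if the arm or the gripper's body presses on something with over 40 N, if the wrist force passes 120 N, or if a joint passes its speed limit or range.

## Working session

There is one attempt and no reset: what is moved stays moved. The work goes in short steps, Python scripts to look and compute and a shell command to move; the robot and the scene stay as the last step left them, time stands still between calls to the robot, and variables do not carry over. Pictures are saved under pics/ and viewed, and the job is handed in when it is done.

```bash
ls; mkdir -p pics; cat > h.py <<'E'
import numpy as np, cv2
from scipy.spatial.transform import Rotation as R
from cell import manip, optics, spotter
def rot(q): return R.from_quat([q[1],q[2],q[3],q[0]]).as_matrix()
def snap(n):
    s=manip.get_state(); p=optics.snapshot(n)
    if 'mount' in p:
        T=np.eye(4);T[:3,:3]=rot(s['eef_rot']);T[:3,3]=s['ee_pos'];p['T']=T@np.array(p['mount'])
    else:
        T=np.eye(4);a=np.array(p['attitude']);T[:3,:3]=rot(a) if a.size==4 else a;T[:3,3]=p['xyz'];p['T']=T
    return p
def w(p,c): return p['T'][:3,:3]@np.array(c)+p['T'][:3,3]
def cloud(p):
    K=np.array(p['intrinsics']);d=p['z_map'];v,u=np.mgrid[:384,:512]
    P=np.stack([(u-K[0,2])/K[0,0]*d,-(v-K[1,2])/K[1,1]*d,-d],-1)
    return P@p['T'][:3,:3].T+p['T'][:3,3]
def save(p,n): cv2.imwrite('pics/'+n,p['frame'][:,:,::-1])
E
python3 - <<'E'
from h import *
s=manip.get_state();print(s)
for n in ['top','side','wrist']:
    p=snap(n);save(p,n+'0.png');print(n,{k:p[k] for k in p if k not in('frame','z_map')})
    for q in ['roll_center','pot_floor','bay','pivot','paperweight','stamp','tray','tape_roll']:
        print(q,[(np.round(w(p,r['centre']),3),round(r['p'],2)) for r in spotter.pinpoint(p,q)])
E
```

```text
pics
{'time_s': 0.0, 'qpos': array([ 1.13640487e+00,  2.59192565e-01,  2.07678138e-02,  1.33371464e+00,
       -9.86423044e-06,  1.41819740e+00]), 'qd': array([ 0.00149741, -0.00083108, -0.00098013, -0.00088994, -0.00098528,
        0.00147622]), 'tau': array([-1.59106323e-03, -5.55638123e+01,  3.44533074e+01,  1.36633107e-02,
       -1.99619335e-04,  3.77624451e-05]), 'ee_pos': array([0.1528288 , 0.52804479, 0.23066836]), 'eef_rot': array([-0.56503307,  0.56548776,  0.42441299, -0.42524679]), 'ft_force': array([ 0.39886042, -0.09899872, -0.59426008]), 'torque': array([ 0.00451287, -0.03533209,  0.05922026]), 'opening': 0.08519052272294408}
top {'intrinsics': array([[431.91265365,   0.        , 257.08943115],
       [  0.        , 431.91265365, 187.80759412],
       [  0.        ,   0.        ,   1.        ]]), 'xyz': array([ 0.42497522, -0.01214785,  0.99798338]), 'attitude': array([-0.70403295, -0.06606735,  0.05485738,  0.7049563 ]), 'shot': 1, 'T': array([[ 5.45676318e-05,  9.85376357e-01, -1.70391994e-01,
         4.24975221e-01],
       [-9.99873484e-01, -2.65655767e-03, -1.568
[... 1909 characters left out ...]
mount': array([[ 9.99999264e-01, -2.51449799e-05, -1.21263793e-03,
        -5.49401835e-04],
       [-1.15165956e-03,  2.93984242e-01, -9.55809572e-01,
        -1.43093046e-01],
       [ 3.80530256e-04,  9.55810266e-01,  2.93983997e-01,
         7.52792378e-02],
       [ 0.00000000e+00,  0.00000000e+00,  0.00000000e+00,
         1.00000000e+00]]), 'shot': 3, 'T': array([[ 0.27765433, -0.91813952, -0.28271523,  0.08045513],
       [ 0.96068036,  0.26571145,  0.08056473,  0.54871889],
       [ 0.00115101, -0.29396811,  0.95581453,  0.37437342],
       [ 0.        ,  0.        ,  0.        ,  1.        ]])}
roll_center []
pot_floor []
bay []
pivot []
paperweight []
stamp []
tray []
tape_roll []
```

View pics/top0.png

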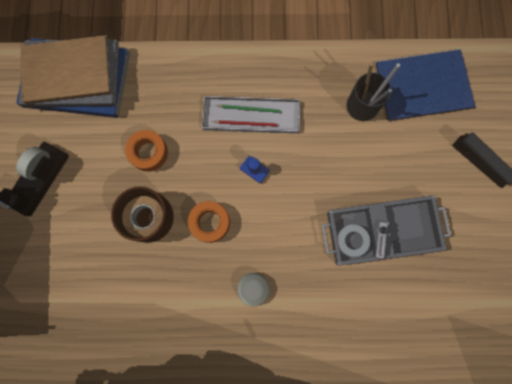

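View pics/side0.png

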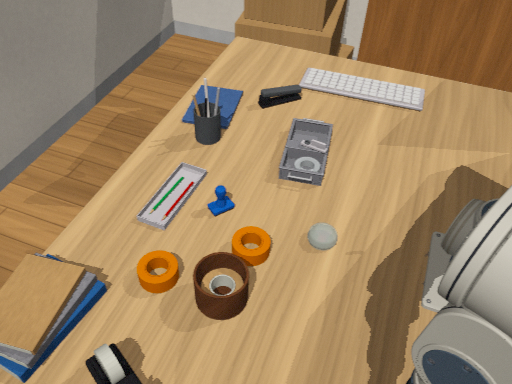

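```bash
python3 - <<'E'
from h import *
s=manip.get_state();print(np.round(rot(s['eef_rot']),3))
p=snap('top')
def px(P):
    c=p['T'][:3,:3].T@(np.array(P)-p['T'][:3,3]);K=p['intrinsics'];return K[0,0]*c[0]/-c[2]+K[0,2],K[1,1]*-c[1]/-c[2]+K[1,2]
for P in [(.528,.257,.03),(.517,.114,.02),(.683,.265,.02),(.505,-.338,.006),(.498,-.27,.055),(.475,-.215,.03)]: print(P,np.round(px(P)))
C=cloud(p)
u,v=map(int,px((.505,-.32,.03)))
c=p['frame'][v-80:v+80,u-90:u+90];cv2.imwrite('pics/cad.png',cv2.resize(c,None,fx=4,fy=4)[:,:,::-1])
u,v=map(int,px((.53,.2,.03)))
c=p['frame'][max(v-90,0):v+80,max(u-90,0):u+90];cv2.imwrite('pics/pot.png',cv2.resize(c,None,fx=3,fy=3)[:,:,::-1])
E
```

```text
[[ 0.278  0.    -0.961]
 [ 0.961  0.     0.278]
 [ 0.    -1.    -0.   ]]
(0.528, 0.257, 0.03) [145. 216.]
(0.517, 0.114, 0.02) [208. 221.]
(0.683, 0.265, 0.02) [145. 151.]
(0.505, -0.338, 0.006) [407. 227.]
(0.498, -0.27, 0.055) [383. 228.]
(0.475, -0.215, 0.03) [355. 240.]
```

View crops.

View pics/cad.png

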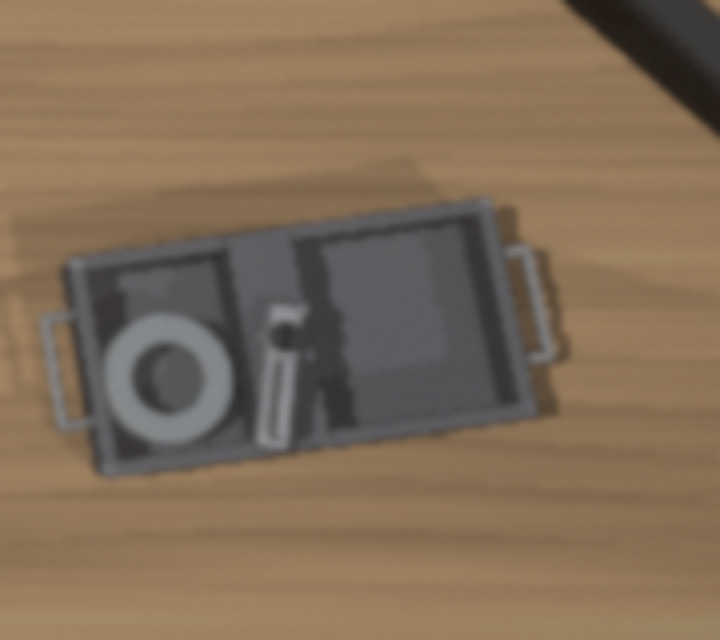

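View pics/pot.png

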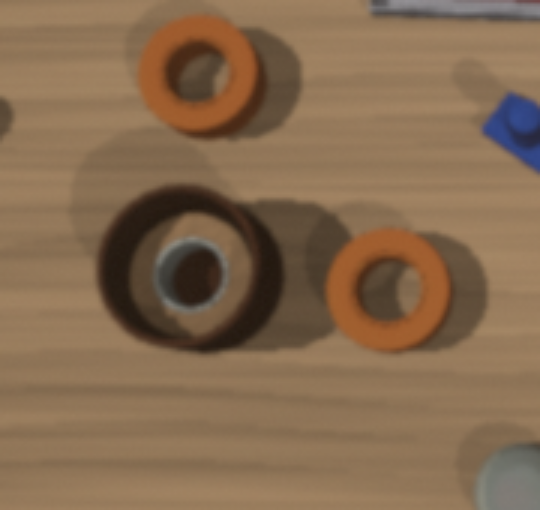

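```bash
python3 - <<'E'
from h import *
for n in ['top','side']:
    p=snap(n);C=cloud(p)
    # caddy mask
    m=spotter.cut_out(p,'caddy');print(n,'caddy',[(r['p'],r['region'].sum()) for r in m])
    r=m[0]['region']; P=C[r&(p['z_map']>0)]
    for lo,hi in [(.037,.047)]:
        Q=P[(P[:,2]>lo)&(P[:,2]<hi)]
        Qb=P[(P[:,2]<.09)]
        box=cv2.minAreaRect((Qb[:,:2]*1000).astype(np.float32));print('rect all',box)
        # fit only caddy top
        box=cv2.minAreaRect((Q[:,:2]*1000).astype(np.float32));print('rect top',box)
    # rim of pot
    d=np.hypot(C[...,0]-.53,C[...,1]-.257)
    Q=C[(d<.075)&(np.abs(C[...,2]-.086)<.006)&(p['z_map']>0)]
    f=lambda x:np.hypot(Q[:,0]-x[0],Q[:,1]-x[1])-x[2]
    from scipy.optimize import least_squares
    print('pot rim',len(Q),least_squares(f,[.53,.257,.056],loss='soft_l1',f_scale=.003).x, Q[:,2].mean())
    Q=C[(d<.052)&(np.abs(C[...,2]-.048)<.008)&(p['z_map']>0)]
    print('roll top',len(Q),Q.mean(0) if len(Q) else 0, least_squares(lambda x:np.hypot(Q[:,0]-x[0],Q[:,1]-x[1])-x[2],[.53,.257,.035],loss='soft_l1',f_scale=.003).x)
    Q=C[(d<.052)&(C[...,2]<.085)];print(np.histogram(Q[:,2],bins=np.arange(0,.09,.008)))
E
```

```text
top caddy [(0.67, np.int64(6060))]
rect all ((499.846435546875, -290.66363525390625), (132.813232421875, 294.0596923828125), 7.945252418518066)
rect top ((496.4928894042969, -281.43597412109375), (123.65343475341797, 274.96380615234375), 8.11086368560791)
pot rim 517 [0.52954065 0.25524335 0.05566031] 0.08502456199375899
roll top 969 [0.52803959 0.25994081 0.04754887] [0.52741873 0.25767386 0.03656724]
(array([185, 151,  29,  46,  47, 570, 399,  19,  22,  22,  22]), array([0.   , 0.008, 0.016, 0.024, 0.032, 0.04 , 0.048, 0.056, 0.064,
       0.072, 0.08 , 0.088]))
side caddy [(0.73, np.int64(2457))]
rect all ((501.56292724609375, -301.8558044433594), (130.8196563720703, 330.01873779296875), 8.509662628173828)
rect top ((494.32598876953125, -275.393310546875), (122.81021118164062, 275.07489013671875), 7.871593475341797)
pot rim 542 [0.52823459 0.25777134 0.05582939] 0.08505416620294114
roll top 632 [0.53588161 0.24478909 0.04796482] [0.52914808 0.25372743 0.03349352]
(array([ 50, 123,  47,  52,  62, 314, 318,  19,  21,  28,  16]), array([0.   , 0.008, 0.016, 0.024, 0.032, 0.04 , 0.048, 0.056, 0.064,
       0.072, 0.08 , 0.088]))
```

The things that could pass for the roll, in top-view pixels, are:
- **Brown and grey ring inside the pot, (145,216):** this is the target.
- **Orange ring, (145,151):** look-alike.
- **Orange ring, (208,221):** look-alike.
- **Clear tape in the small bay, (355,240):** not to be moved.

The close crop shows a tan ring with a grey core inside the brown pot. That fits the description, so I choose it. In the caddy, the turnbutton lies along -x and the larger bay on the right is empty.

```bash
cat >> h.py <<'E'
def delta(target):
    s=manip.get_state();return np.round(rot(s['eef_rot']).T@(np.array(target)-s['ee_pos'])*1000,1)
E
python3 -c "
from h import *
print(delta([.528,.256,.17]))"
```

```text
[-157.3   61.3 -436. ]
```

```bash
python3 -m jog '[[255,[-157,61,-436],0],[255,[-157,61,-436],0],[255,[-157,61,-436],0],[255,[-157,61,-436],0],[255,[-157,61,-436],0],[255,[-157,61,-436],0],[255,[-157,61,-436],0],[255,[-157,61,-436],0],[255,[-157,61,-436],0],[255,[-157,61,-436],0],[255,[-157,61,-436],0],[255,[-157,61,-436],0]]' 40
python3 - <<'E'
from h import *
s=manip.get_state();print(s['qpos'],s['opening'],s['ft_force'])
p=snap('wrist');save(p,'w1.png');C=cloud(p)
for q in ['roll_center','pot_floor']:
    print(q,[(np.round(w(p,r['centre']),4),round(r['p'],2)) for r in spotter.pinpoint(p,q)])
from scipy.optimize import least_squares
d=np.hypot(C[...,0]-.5285,C[...,1]-.256);ok=p['z_map']>0
r=spotter.cut_out(p,'roll');print([(x['p'],x['region'].sum()) for x in r])
Q=C[ok&(d<.07)&(abs(C[...,2]-.086)<.005)]
print('rim',len(Q),least_squares(lambda x:np.hypot(Q[:,0]-x[0],Q[:,1]-x[1])-x[2],[.53,.257,.056],loss='soft_l1',f_scale=.003).x)
Q=C[ok&(d<.05)&(abs(C[...,2]-.048)<.006)];cv2.imwrite('pics/m.png',((ok&(d<.05)&(abs(C[...,2]-.048)<.006))*255).astype(np.uint8))
print('roll',len(Q),Q[:,2].mean(),least_squares(lambda x:np.hypot(Q[:,0]-x[0],Q[:,1]-x[1])-x[2],[.53,.257,.036],loss='soft_l1',f_scale=.003).x)
E
```

```text
time_s: 2.8
ee_pos: [0.5276, 0.2564, 0.1702]
eef_rot: [0.566, -0.565, -0.424, 0.425]
ft_force: [-0.2, -0.4, -0.0]
opening: 0.0002
[ 3.09161563e-01  3.44195674e-01 -1.17311229e-02  1.21562304e+00
  3.54055609e-04  5.91511561e-01] 0.00016751077977105982 [-0.17623155 -0.4464342  -0.03741363]
roll_center [(array([0.5154, 0.1136, 0.0177]), 0.91)]
pot_floor [(array([0.5276, 0.2582, 0.0057]), 0.87)]
[(0.88, np.int64(733)), (0.78, np.int64(7467))]
rim 3308 [0.529287   0.25757104 0.05516061]
roll 5897 0.04837907156398924 [0.52635976 0.2586147  0.03623935]
```

View pics/w1.png

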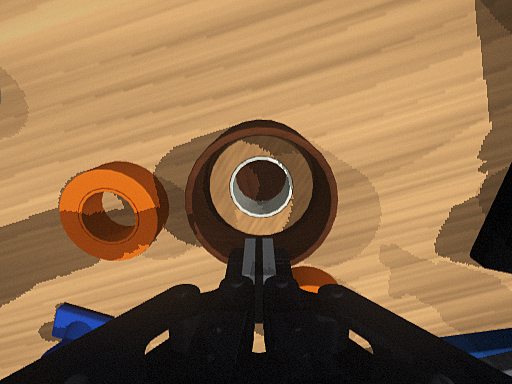

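View pics/m.png

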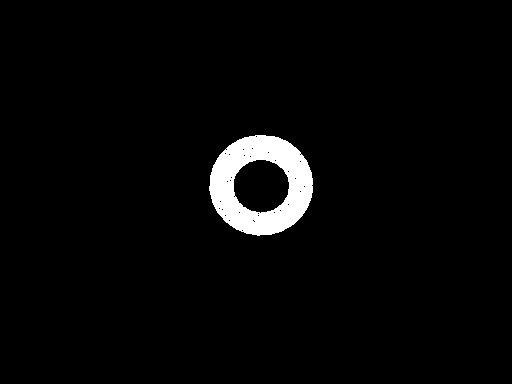

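The wrist view shows the brown roll in the pot, core at about (262,187), fully visible. The orange ring is at (113,212). The ring fit puts the roll centre at (0.526, 0.259), so I descend with the fingers shut.

```bash
python3 -m jog '[[255,[1.5,40,1.5],0],[255,[1.5,70,1.5],0],[255,[1.5,90,1.5],0],[255,[1.5,105,1.5],0],[255,[1.5,120,1.5],0],[255,[1.5,130,1.5],0],[255,[1.5,140,1.5],0],[255,[1.5,149,1.5],0],[255,[1.5,149,1.5],0],[255,[1.5,149,1.5],0]]'
python3 -c "
from h import *
p=snap('wrist');save(p,'w2.png')"
```

```text
time_s: 4.0
ee_pos: [0.5263, 0.2593, 0.022]
eef_rot: [-0.565, 0.565, 0.426, -0.425]
ft_force: [-0.5, 0.3, -0.3]
opening: 0.0001
```

View pics/w2.png

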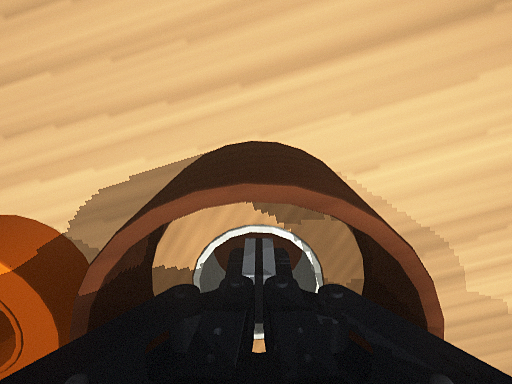

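The shut fingers (258,260) stand inside the core ring without contact. Next I spread them.

```bash
python3 -m jog '[[0,[0,1,0],0],[0,[0,1,0],0],[0,[0,1,0],0],[0,[0,1,0],0],[0,[0,1,0],0],[0,[0,1,0],0]]' 60
python3 -c "
from h import *
p=snap('wrist');save(p,'w3.png')"
```

```text
time_s: 4.65
ee_pos: [0.5267, 0.2591, 0.0215]
eef_rot: [-0.565, 0.565, 0.426, -0.425]
ft_force: [0.7, -4.6, 3.5]
opening: 0.023
```

View pics/w3.png

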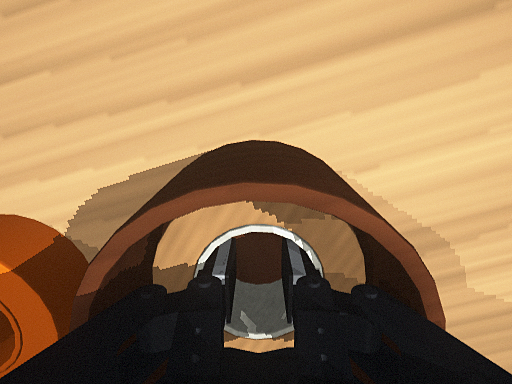

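The fingers are stopped against the core walls, opening 23 mm. Lifting.

```bash
python3 -m jog '[[0,[0,-5,0],0],[0,[0,-12,0],0],[0,[0,-25,0],0],[0,[0,-40,0],0],[0,[0,-60,0],0],[0,[0,-80,0],0],[0,[0,-100,0],0],[0,[0,-112,0],0],[0,[0,-120,0],0],[0,[0,-120,0],0],[0,[0,-120,0],0]]'
python3 - <<'E'
from h import *
p=snap('wrist');save(p,'w4.png')
print([(np.round(w(p,r['centre']),4),round(r['p'],2)) for r in spotter.pinpoint(p,'roll_center')])
p=snap('side');save(p,'s4.png')
E
```

```text
time_s: 5.8
ee_pos: [0.5262, 0.259, 0.1409]
eef_rot: [-0.565, 0.565, 0.426, -0.425]
ft_force: [-0.5, -0.4, -1.4]
opening: 0.0228
[(array([0.5103, 0.1111, 0.02  ]), 0.62)]
```

View pics/w4.png

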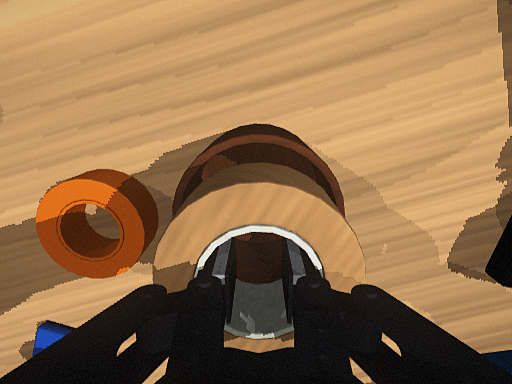

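View pics/s4.png

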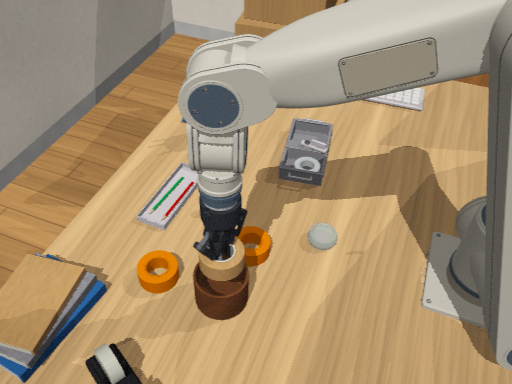

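The roll is held level with no slip: in the picture it sits where it did before the lift. I carry it high towards the caddy and stop short to measure the bay.

```bash
python3 -m jog '[[0,[-5,-15,0],0],[0,[-20,-35,0],0],[0,[-50,-60,0],0],[0,[-90,-80,-5],0],[0,[-130,-80,-8],0],[0,[-170,-80,-11],0],[0,[-210,-80,-14],0],[0,[-250,-80,-17],0],[0,[-290,-80,-20],0],[0,[-320,-80,-22],0],[0,[-340,-80,-24],0],[0,[-340,-80,-24],0]]' && python3 -m jog '[[0,[-10,0,0],0],[0,[-30,0,-2],0],[0,[-60,0,-4],0],[0,[-100,0,-6],0],[0,[-140,0,-8],0],[0,[-175,0,-9],0],[0,[-205,0,-10],0],[0,[-225,0,-10],0],[0,[-232,0,-10],0],[0,[-232,0,-10],0],[0,[-232,0,-10],0]]'
python3 - <<'E'
from h import *
p=snap('wrist');save(p,'w5.png')
for q in ['bay','pivot','roll_center','caddy']:
  print(q,[(np.round(w(p,r['centre']),4),round(r['p'],2)) for r in spotter.pinpoint(p,q)])
p=snap('side');save(p,'s5.png')
for q in ['bay','pivot','roll_center','caddy']:
  print(q,[(np.round(w(p,r['centre']),4),round(r['p'],2)) for r in spotter.pinpoint(p,q)])
E
```

```text
time_s: 7.15
ee_pos: [0.4546, -0.0764, 0.2202]
eef_rot: [0.566, -0.566, -0.424, 0.425]
ft_force: [0.1, 1.6, -2.1]
opening: 0.023
time_s: 8.25
ee_pos: [0.3995, -0.3011, 0.2202]
eef_rot: [0.566, -0.565, -0.424, 0.425]
ft_force: [0.4, -0.1, -2.4]
opening: 0.0229
bay [(array([ 0.5067, -0.3392,  0.004 ]), 0.8)]
pivot []
roll_center []
caddy []
bay [(array([ 0.5074, -0.3394,  0.0026]), 0.58), (array([0.3649, 0.0156, 0.0045]), 0.51), (array([0.5336, 0.2516, 0.008 ]), 0.28)]
pivot [(array([ 0.4951, -0.2687,  0.0525]), 0.97)]
roll_center [(array([0.6857, 0.2644, 0.0227]), 0.71), (array([ 0.4032, -0.3009,  0.2229]), 0.63)]
caddy [(array([ 0.4916, -0.2649,  0.0007]), 0.59)]
```

View pics/w5.png

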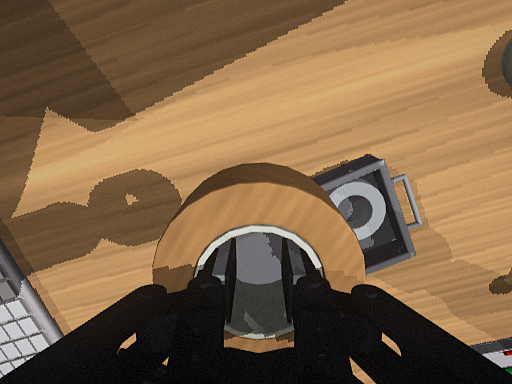

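View pics/s5.png

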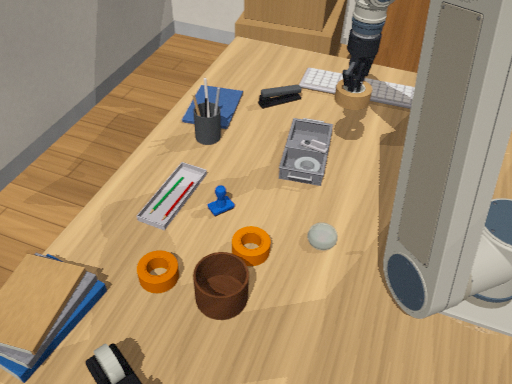

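Both pictures show the roll held and blocking the wrist view of the bay. I fit the caddy from the top and side depth maps, using its known height map.

```bash
cat > fit.py <<'E'
from h import *
from scipy.optimize import minimize
def H(a,b):
    h=np.zeros_like(a)
    inn=(abs(a)<.06)&(b>-.132)&(b<.104)
    h[inn]=.043
    h[inn&(abs(b)<.018)]=.048
    h[(abs(a)<.054)&(b>-.126)&(b<-.018)]=.006
    h[(abs(a)<.054)&(b>.018)&(b<.098)]=.006
    return h
def fit(n):
    p=snap(n);save(p,'fit_%s.png'%n);C=cloud(p);ok=p['z_map']>0
    Q=C[ok&(abs(C[...,0]-.5)<.13)&(abs(C[...,1]+.285)<.19)&(C[...,2]<.06)]
    def f(x):
        th=x[2]*.1;d=Q[:,:2]-np.array(x[:2])*.01
        a=np.cos(th)*d[:,0]+np.sin(th)*d[:,1];b=-np.sin(th)*d[:,0]+np.cos(th)*d[:,1]
        return np.minimum(abs(Q[:,2]-H(a,b)),.02).mean()
    best=min((minimize(f,[x0*100,y0*100,t*10],method='Nelder-Mead',options=dict(initial_simplex=[[x0*100,y0*100,t*10],[x0*100+.5,y0*100,t*10],[x0*100,y0*100+.5,t*10],[x0*100,y0*100,t*10+.4]])) for x0 in(.494,.5) for y0 in (-.272,-.266) for t in(.1,.14,.18)),key=lambda r:r.fun)
    x=best.x*[.01,.01,.1];print(n,len(Q),np.round(x,4),best.fun,'bay',x[:2]+.072*np.array([np.sin(x[2]),-np.cos(x[2])]))
if __name__=='__main__':
    fit('top');fit('side')
E
python3 fit.py
```

```text
top 16404 [ 0.4958 -0.2698  0.1483] 0.0033642580433956835 bay [ 0.50647179 -0.34103753]
side 7212 [ 0.494  -0.2661  0.1385] 0.0051230131600176676 bay [ 0.50394326 -0.33736951]
```

View pics/fit_top.png

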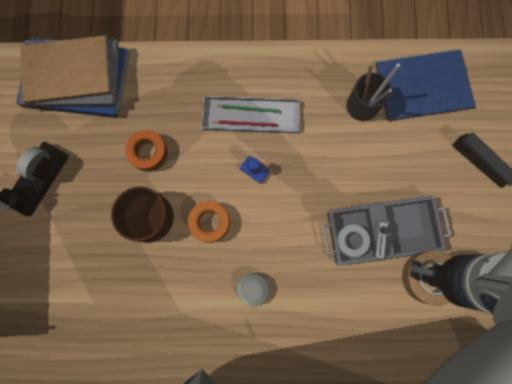

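```bash
python3 -c "
from h import *
print(delta([.506,-.3395,.12]))"
```

```text
[  -6.2  100.3 -112.9]
```

```bash
python3 -m jog '[[0,[-1,5,-15],0],[0,[-2,20,-40],0],[0,[-4,40,-70],0],[0,[-6,60,-95],0],[0,[-6,80,-110],0],[0,[-6,95,-113],0],[0,[-6,100,-113],0],[0,[-6,100,-113],0]]'
python3 - <<'E'
from h import *
p=snap('wrist');save(p,'w6.png')
for q in ['bay','pivot','roll_center','caddy']:
  print(q,[(np.round(w(p,r['centre']),4),round(r['p'],2)) for r in spotter.pinpoint(p,q)])
p=snap('side')
x,y=320,150;c=p['frame'][80:230,230:400];cv2.imwrite('pics/s6.png',cv2.resize(c,None,fx=4,fy=4)[:,:,::-1])
for q in ['roll_center']:
  print(q,[(np.round(w(p,r['centre']),4),round(r['p'],2)) for r in spotter.pinpoint(p,q)])
E
```

```text
time_s: 9.65
ee_pos: [0.5061, -0.3391, 0.1192]
eef_rot: [0.566, -0.565, -0.424, 0.425]
ft_force: [-0.9, 0.6, -2.0]
opening: 0.0232
bay []
pivot [(array([ 0.4947, -0.2685,  0.0567]), 0.74)]
roll_center []
caddy [(array([ 0.4939, -0.267 , -0.0031]), 0.84)]
roll_center [(array([ 0.509 , -0.3407,  0.1249]), 0.79), (array([0.5162, 0.1127, 0.0227]), 0.71), (array([0.6808, 0.2589, 0.023 ]), 0.58)]
```

View pics/w6.png

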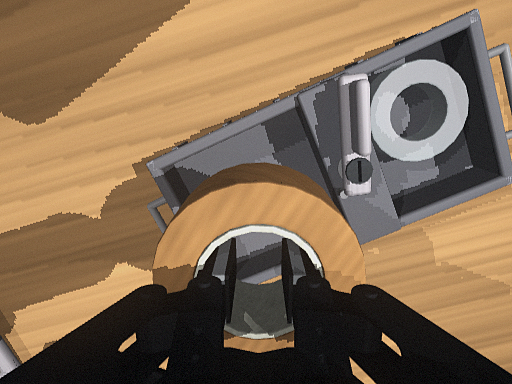

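View pics/s6.png

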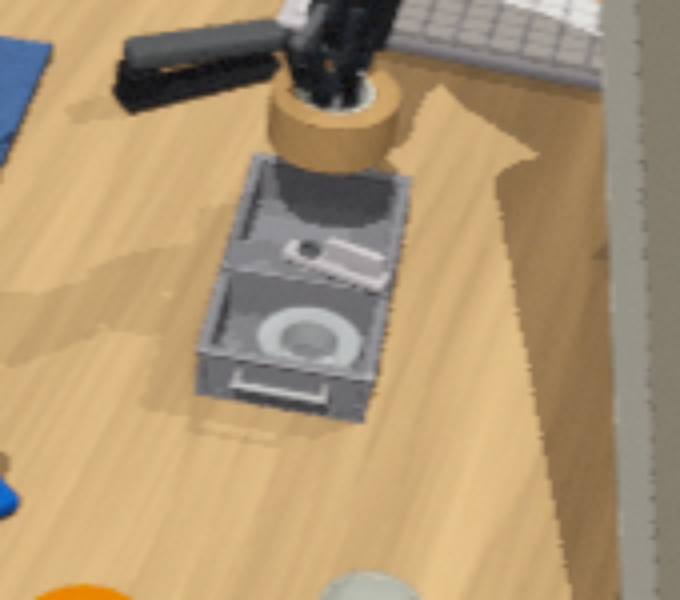

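The roll hangs over the bay. Its shadow lies in the empty bay, and the pivot is at (357,170) in the wrist view. The estimates agree on the bay at about (0.505, -0.3395). Lowering.

```bash
python3 -m jog '[[0,[0,10,1],0],[0,[0,25,1],0],[0,[0,40,1],0],[0,[0,52,1],0],[0,[0,62,1],0],[0,[0,72,1],0],[0,[0,80,1],0],[0,[0,87,1],0],[0,[0,92,1],0],[0,[0,96,1],0],[0,[0,96,1],0],[0,[0,96,1],0]]'
```

```text
time_s: 11.2
ee_pos: [0.5054, -0.3394, 0.0254]
eef_rot: [-0.565, 0.566, 0.424, -0.424]
ft_force: [0.2, 0.2, -1.7]
opening: 0.0229
```

```bash
python3 -m jog '[[0,[0,2,0],0],[0,[0,4,0],0],[0,[0,5,0],0],[0,[0,5,0],0],[0,[0,5,0],0]]'; python3 -m jog '[[0,[0,1,0],0],[0,[0,1,0],0],[0,[0,1,0],0]]'
```

```text
time_s: 11.7
ee_pos: [0.5054, -0.3395, 0.0204]
eef_rot: [-0.565, 0.566, 0.424, -0.424]
ft_force: [0.4, -0.2, -0.9]
opening: 0.023
time_s: 12.0
ee_pos: [0.5055, -0.3396, 0.0196]
eef_rot: [-0.565, 0.566, 0.424, -0.424]
ft_force: [-0.3, 0.3, 0.9]
opening: 0.0231
```

```bash
python3 -m jog '[[0,[0,1,0],0],[0,[0,1,0],0],[0,[0,1,0],0]]'
python3 - <<'E'
from h import *
print(manip.get_state()['ft_force'])
p=snap('wrist');save(p,'w7.png');C=cloud(p)
r=spotter.cut_out(p,'roll');print([(x['p'],x['region'].sum()) for x in r])
Q=C[(p['z_map']>0)&(np.hypot(C[...,0]-.505,C[...,1]+.3395)<.05)&(np.hypot(C[...,0]-.505,C[...,1]+.3395)>.03)&(C[...,2]<.056)&(C[...,2]>.03)];print(len(Q),np.percentile(Q[:,2],[5,50,95]))
E
```

```text
time_s: 12.3
ee_pos: [0.5055, -0.3396, 0.0195]
eef_rot: [-0.565, 0.567, 0.424, -0.424]
ft_force: [-3.4, 1.0, 9.3]
opening: 0.0231
[-3.43720157  1.00900209  9.26140929]
[(0.67, np.int64(19258))]
12434 [0.03859541 0.04640626 0.04741185]
```

View pics/w7.png

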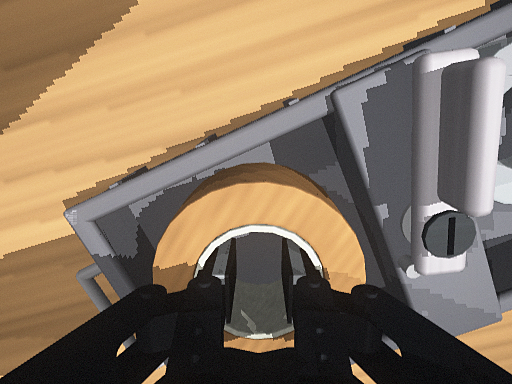

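The roll rests on the bay floor: +9 N of contact and its top at 46 mm. I close the fingers to release it, then lift off.

```bash
python3 -m jog '[[255,[0,-1,0],0],[255,[0,-1,0],0],[255,[0,-1,0],0],[255,[0,-1,0],0],[255,[0,-1,0],0],[255,[0,-1,0],0],[255,[0,-1,0],0]]' 40
python3 -m jog '[[255,[0,-5,0],0],[255,[0,-15,0],0],[255,[0,-35,0],0],[255,[0,-70,0],0],[255,[0,-110,0],0],[255,[0,-140,0],0],[255,[0,-150,0],0],[255,[0,-150,0],0]]'
python3 - <<'E'
from h import *
from scipy.optimize import least_squares
p=snap('wrist');save(p,'w8.png');C=cloud(p);print(manip.get_state()['qpos'])
for q in ['bay','pivot','roll_center','caddy']:
  print(q,[(np.round(w(p,r['centre']),4),round(r['p'],2)) for r in spotter.pinpoint(p,q)])
d=np.hypot(C[...,0]-.505,C[...,1]+.3395)
m=(p['z_map']>0)&(d<.055)&(C[...,2]>.041)&(C[...,2]<.051)
r=spotter.cut_out(p,'roll');print([(x['p'],x['region'].sum()) for x in r]); m&=r[0]['region'] if r else m
Q=C[m];print(len(Q),Q[:,2].mean(),least_squares(lambda x:np.hypot(Q[:,0]-x[0],Q[:,1]-x[1])-x[2],[.505,-.34,.036],loss='soft_l1',f_scale=.003).x)
A=np.c_[Q[:,:2],np.ones(len(Q))];print('slope',np.linalg.lstsq(A,Q[:,2],rcond=None)[0])
E
python3 fit.py
```

```text
time_s: 13.1
ee_pos: [0.5055, -0.3397, 0.0206]
eef_rot: [-0.565, 0.567, 0.424, -0.424]
ft_force: [0.6, 0.4, 0.2]
opening: 0.0002
time_s: 13.9
ee_pos: [0.5059, -0.3398, 0.1727]
eef_rot: [-0.563, 0.568, 0.425, -0.424]
ft_force: [-0.3, -0.1, -0.7]
opening: -0.0003
[-7.28739473e-01  3.77788131e-01  4.18336715e-02  1.23093864e+00
 -7.38109490e-04 -4.45176871e-01]
bay [(array([ 0.5085, -0.3388,  0.0038]), 0.87)]
pivot [(array([ 0.4952, -0.2671,  0.0572]), 0.67)]
roll_center []
caddy [(array([ 0.498 , -0.2663, -0.0005]), 0.65)]
[(0.63, np.int64(6740))]
5708 0.046383024119032466 [ 0.50516091 -0.33969158  0.03628358]
slope [0.00046122 0.00176287 0.04674871]
top 16445 [ 0.4955 -0.2697  0.1406] 0.004395754425110229 bay [ 0.50563433 -0.34099597]
side 7218 [ 0.4934 -0.265   0.139 ] 0.00580357637374696 bay [ 0.50336635 -0.33630126]
```

View pics/w8.png

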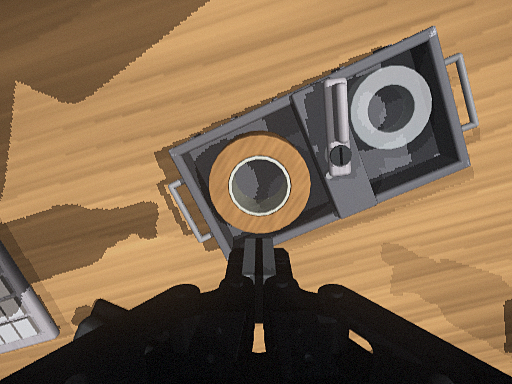

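The roll lies flat in the bay, fit at (0.5052, -0.3397), top at 46 mm, slope under 0.002. The clear tape looks untouched. Next I measure the bar's angle and wing from depth.

```bash
cat > bar.py <<'E'
from h import *
def bar(n='wrist',P=np.array([.495,-.2685]),yaw=.142):
    p=snap(n);C=cloud(p);d=np.hypot(C[...,0]-P[0],C[...,1]-P[1])
    for lo,hi in [(.066,.085),(.055,.085)]:
        Q=C[(p['z_map']>0)&(d<.07)&(C[...,2]>lo)&(C[...,2]<hi)]
        if len(Q)<20: print(n,'few',len(Q));continue
        c=Q[:,:2].mean(0);U,S,V=np.linalg.svd(Q[:,:2]-c,full_matrices=False);u=V[0]*np.sign(V[0]@(c-P))
        ang=np.arctan2(u[1],u[0])-(np.pi+yaw);ang=(ang+np.pi)%(2*np.pi)-np.pi
        t=(Q[:,:2]-c)@u;b=(Q[:,:2]-c)@np.array([-u[1],u[0]])
        print(n,lo,len(Q),'c',c.round(4),'u',u.round(3),'phi',round(ang,3),'len',np.percentile(t,[1,99]).round(4),'wid',np.percentile(b,[2,98]).round(4),'z',np.percentile(Q[:,2],[50,98]).round(4), 'perp of P',round(float((P-c)@np.array([-u[1],u[0]])),4),'P along',round(float((P-c)@u),4))
    return p
if __name__=='__main__':
    p=bar('wrist');save(p,'w9.png');bar('top')
E
python3 bar.py
```

```text
wrist 0.066 815 c [ 0.4604 -0.264 ] u [-0.989  0.148] phi -0.291 len [-0.0216  0.0204] wid [-0.0046  0.0029] z [0.0777 0.0796] perp of P -0.0007 P along -0.0349
wrist 0.055 2310 c [ 0.4718 -0.2669] u [-0.991  0.132] phi -0.274 len [-0.0399  0.036 ] wid [-0.0099  0.0069] z [0.0631 0.0793] perp of P -0.0015 P along -0.0232
top 0.066 106 c [ 0.4632 -0.2629] u [-0.989  0.149] phi -0.292 len [-0.032  0.023] wid [-0.0031  0.0047] z [0.0766 0.0808] perp of P 0.0008 P along -0.0323
top 0.055 315 c [ 0.474  -0.2636] u [-0.983  0.185] phi -0.328 len [-0.0384  0.0375] wid [-0.0073  0.0093] z [0.0623 0.0801] perp of P 0.0009 P along -0.0215
```

```bash
cat > wp.py <<'E'
from h import *
import sys
P=np.array([.495,-.2685]);yaw=.142
def F(phi,r=.04,s=.017,z=.066):
    a=np.pi+yaw+phi;u=np.array([np.cos(a),np.sin(a)]);n=np.array([-u[1],u[0]])
    return np.r_[P+r*u-s*n,z]
if __name__=='__main__':
    s=float(sys.argv[1])
    for ph in map(float,sys.argv[2:]): print(ph,F(ph,s=s).round(4),delta(F(ph,s=s)))
E
python3 wp.py .032 -.29
```

```text
-0.29 [ 0.4602 -0.231   0.066 ] [ 91.5 103.8  73.7]
```

```bash
python3 -m jog '[[255,[30,0,25],0],[255,[60,0,50],0],[255,[91,0,74],0],[255,[91,30,74],0],[255,[91,60,74],0],[255,[91,85,74],0],[255,[91,100,74],0],[255,[91,104,74],0],[255,[91,104,74],0]]'
python3 - <<'E'
from h import *
p=snap('wrist');save(p,'w10.png')
p=snap('side');c=p['frame'][60:240,220:420];cv2.imwrite('pics/s10.png',cv2.resize(c,None,fx=3.5,fy=3.3)[:,:,::-1])
E
python3 wp.py .017 -.29 0 .3 .6 .9 1.2 1.4 1.5
```

```text
time_s: 15.3
ee_pos: [0.4597, -0.2313, 0.0656]
eef_rot: [-0.565, 0.566, 0.424, -0.425]
ft_force: [0.8, 0.0, -0.3]
opening: -0.0002
-0.29 [ 0.4579 -0.2458  0.066 ] [-14.1   0.6  -1.8]
0.0 [ 0.453  -0.2573  0.066 ] [-26.6   0.6  -0.3]
0.3 [ 0.4516 -0.2702  0.066 ] [-39.4   0.7  -2.5]
0.6 [ 0.454 -0.283  0.066] [-50.9   0.7  -8.4]
0.9 [ 0.4601 -0.2945  0.066 ] [-60.2   0.8 -17.5]
1.2 [ 0.4694 -0.3036  0.066 ] [-66.4   0.8 -28.9]
1.4 [ 0.4769 -0.308   0.066 ] [-68.6   0.8 -37.3]
1.5 [ 0.4809 -0.3096  0.066 ] [-69.    0.8 -41.7]
```

View pics/w10.png

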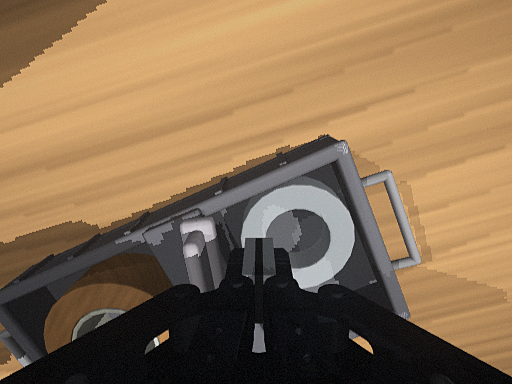

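View pics/s10.png

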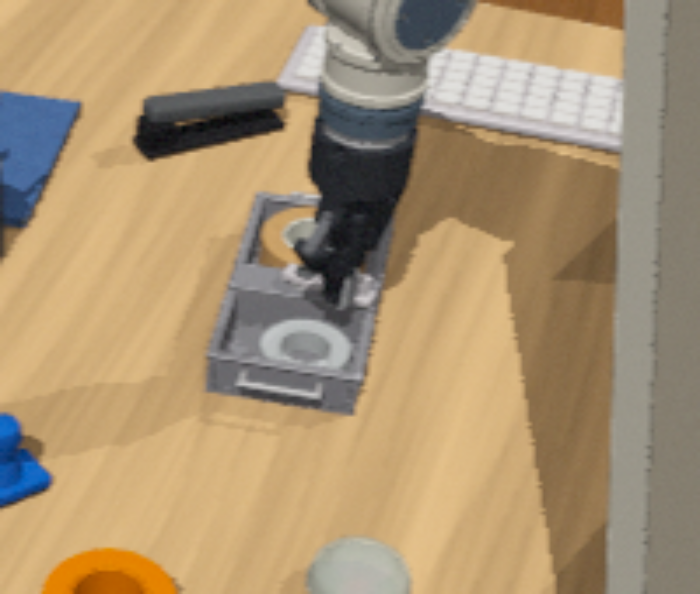

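The shut fingers (258,255) stand beside the wing (200,245), on the clear-tape side. I push along the arc.

```bash
python3 -m jog '[[255,[-14,0,-1],0],[255,[-20,0,-1],0],[255,[-27,0,-1],0],[255,[-33,0,-1],0],[255,[-39,0,-3],0],[255,[-45,0,-5],0],[255,[-51,0,-8],0],[255,[-56,0,-13],0],[255,[-60,0,-18],0],[255,[-60,0,-18],0]]'
python3 bar.py; python3 wp.py .017 .9 1.05 1.2 1.3 1.4 1.5
```

```text
time_s: 16.4
ee_pos: [0.4613, -0.2953, 0.0666]
eef_rot: [-0.564, 0.567, 0.424, -0.424]
ft_force: [-0.9, -0.3, -0.4]
opening: 0.0002
wrist 0.066 750 c [ 0.4538 -0.2929] u [-0.551 -0.834] phi 0.845 len [-0.0293  0.0127] wid [-0.0048  0.0217] z [0.0789 0.0846] perp of P 0.0209 P along -0.0431
wrist 0.055 2108 c [ 0.4728 -0.283 ] u [-0.644 -0.765] phi 0.729 len [-0.04    0.0332] wid [-0.013   0.0222] z [0.0615 0.0842] perp of P 0.0077 P along -0.0254
top few 15
top 0.055 105 c [ 0.4948 -0.2688] u [-0.747 -0.665] phi 0.585 len [-0.0173  0.0472] wid [-0.0139  0.019 ] z [0.0605 0.0799] perp of P -0.0001 P along -0.0004
0.9 [ 0.4601 -0.2945  0.066 ] [-0.1  0.6  0.7]
1.05 [ 0.4644 -0.2994  0.066 ] [-3.6  0.7 -4.8]
1.2 [ 0.4694 -0.3036  0.066 ] [ -6.3   0.7 -10.7]
1.3 [ 0.473 -0.306  0.066] [ -7.6   0.7 -14.9]
1.4 [ 0.4769 -0.308   0.066 ] [ -8.4   0.7 -19.1]
1.5 [ 0.4809 -0.3096  0.066 ] [ -8.9   0.7 -23.4]
```

View pics/w9.png

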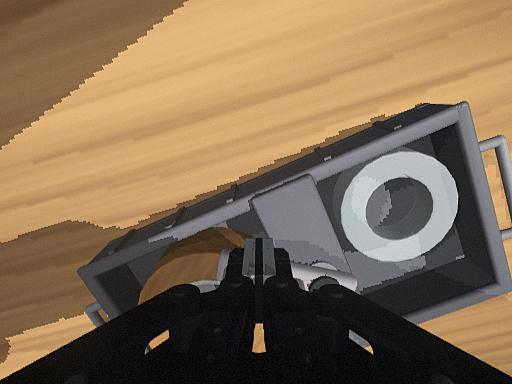

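The bar has swung out over the roll and is partly hidden behind the fingers. I continue, watching the force.

```bash
python3 -m jog '[[255,[-4,0,-5],0],[255,[-6,0,-11],0],[255,[-8,0,-15],0],[255,[-9,0,-19],0],[255,[-9,0,-23],0],[255,[-9,0,-23],0]]'; python3 -m jog '[[255,[0,0,-2],0],[255,[0,0,-4],0],[255,[0,0,-4],0]]'
```

```text
time_s: 17.1
ee_pos: [0.481, -0.3099, 0.0667]
eef_rot: [-0.564, 0.567, 0.424, -0.424]
ft_force: [0.9, 0.2, -0.5]
opening: -0.0004
time_s: 17.4
ee_pos: [0.4847, -0.3109, 0.0666]
eef_rot: [-0.564, 0.567, 0.424, -0.425]
ft_force: [-1.9, 0.8, 0.5]
opening: 0.0001
```

```bash
python3 -m jog '[[255,[0,0,-1],0],[255,[0,0,-2],0],[255,[0,0,-2],0]]'
```

```text
time_s: 17.7
ee_pos: [0.4853, -0.311, 0.0664]
eef_rot: [-0.565, 0.566, 0.424, -0.425]
ft_force: [-8.6, 2.7, 2.7]
opening: -0.0001
```

The force has risen to 9 N, so the bar is at its stop. I back off, rise and check.

```bash
python3 -m jog '[[255,[0,0,4],0],[255,[0,0,12],0],[255,[0,0,20],0],[255,[0,-30,20],0],[255,[0,-70,20],0],[255,[0,-110,20],0],[255,[0,-125,20],0],[255,[0,-125,20],0],[255,[0,-125,20],0]]'
python3 bar.py
python3 - <<'E'
from h import *
p=snap('wrist')
for q in ['roll_center','tape_roll','bay','pivot']:
  print(q,[(np.round(w(p,r['centre']),4),round(r['p'],2)) for r in spotter.pinpoint(p,q)])
p=snap('top');save(p,'t11.png')
for q in ['roll_center','paperweight','stamp','tray','tape_roll']:
    print(q,[(np.round(w(p,r['centre']),3),round(r['p'],2)) for r in spotter.pinpoint(p,q)])
E
```

```text
time_s: 18.6
ee_pos: [0.4658, -0.3049, 0.1909]
eef_rot: [-0.565, 0.566, 0.424, -0.425]
ft_force: [-1.2, 0.3, 0.1]
opening: -0.0001
wrist 0.066 572 c [ 0.4979 -0.301 ] u [ 0.139 -0.99 ] phi 1.568 len [-0.0206  0.0212] wid [-0.0025  0.0046] z [0.0774 0.0794] perp of P 0.0017 P along -0.0326
wrist 0.055 1704 c [ 0.4953 -0.2883] u [ 0.093 -0.996] phi 1.522 len [-0.0371  0.0381] wid [-0.0073  0.0099] z [0.063  0.0791] perp of P 0.0016 P along -0.0197
top 0.066 62 c [ 0.4986 -0.2949] u [ 0.135 -0.991] phi 1.565 len [-0.0222  0.0164] wid [-0.0038  0.0039] z [0.0771 0.081 ] perp of P 0.0 P along -0.0267
top 0.055 264 c [ 0.497  -0.2824] u [ 0.155 -0.988] phi 1.585 len [-0.0315  0.0357] wid [-0.0087  0.0088] z [0.0614 0.0791] perp of P 0.0001 P along -0.014
roll_center [(array([ 0.5113, -0.3372,  0.0207]), 0.97)]
tape_roll [(array([ 0.4752, -0.21  ,  0.0064]), 0.61)]
bay [(array([ 0.5042, -0.3401,  0.0055]), 0.94)]
pivot [(array([ 0.4962, -0.2672,  0.0584]), 0.97)]
roll_center [(array([ 0.506, -0.345,  0.029]), 0.96), (array([0.512, 0.114, 0.019]), 0.93), (array([0.684, 0.262, 0.016]), 0.66), (array([ 0.505, -0.338,  0.004]), 0.6)]
paperweight [(array([0.365, 0.014, 0.   ]), 0.6)]
stamp [(array([0.642, 0.012, 0.001]), 0.78)]
tray [(array([ 0.774,  0.021, -0.002]), 0.7)]
tape_roll [(array([ 0.473, -0.213,  0.006]), 0.85)]
```

View pics/w9.png

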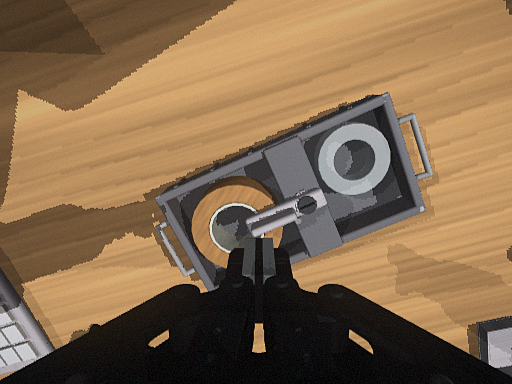

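View pics/t11.png

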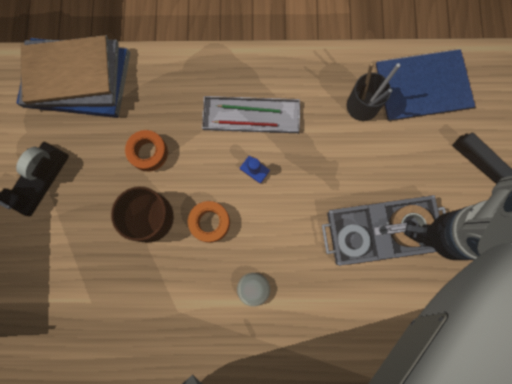

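The turnbutton lies across the roll: wrist view from (307,204) to (248,228), angle about 1.57. The roll is in the bay, nothing else has moved, and the gripper is clear. Handing in.

```bash
python3 -c "
from cell import sign_off
print(sign_off())"
```

```text
the job is handed in; nothing more can be done
None
```

I packed the roll and handed the job in at about 19 s of the 54 s allowed; sign-off gave no verdict. I lifted the roll of brown tape from inside its core and lowered it into the empty bay. I let go only after the force showed it on the floor, then pushed the turnbutton's wing round to its stop with shut fingers.

**What the last checks showed:**
- **Turnbutton:** the four depth fits of its angle gave 1.52 to 1.59 rad, above the 1.35 needed. Force rose to 9 N at the end of the push, so I took that as the stop.
- **Roll:** the ring fit, taken just after release, put it within about 1 mm of the bay's centre. It lay flat (slope under 0.002), with its top at 46 mm.
- **Other things:** the paperweight, stamp, tray and clear tape read within about 5 mm of their first positions, which is about the error of the readings. I checked the pencils only by eye, and they look unmoved.
- **Gripper:** it was well above everything at hand-in and touching nothing.

**Where readings disagreed:**
- **Roll centre:** after the turnbutton was across, the network's estimates were 5 to 7 mm off the earlier ring fit, with the bar partly hiding the roll. I trusted the ring fit. Even the network's values lie within the 12 mm limit.
- **Bay centre:** the top and side camera fits of the caddy differed by 4 to 5 mm, and I used a value between them.

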